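Read a hardness test block through the measuring magnifier

ROBOT

A 7-joint arm with a two-finger parallel gripper is mounted at the origin on the work surface. World frame = base frame: x ahead of the robot, y to its left, z up, the work surface at z = 0. Lengths are in m, angles in rad, forces in N, time in s.
With the tool pointing down it reaches from about 0.425 to 1.025 m from the base axis. Payload 9.4 kg.
Tool frame: the origin (TCP) lies at the very end of the fingers, on their centre line; the grasp point (between the pads) lies 19 mm behind it; z points along the fingers, y is the line along which they close (so a half turn about z gives the same grasp; the last joint's range is limited). The gripper opens to 85 mm and grips with 20 to 120 N. Pads are 22 mm wide; open, the fingers measure 114 mm over their backs; the gripper's body (76 mm by 85 mm) begins 54 mm behind the grasp point. The pads swing forward as they close: fully open they stand 13 mm farther back than shut.
Start: joints at [-1.324, 0.599, -0.003, 1.599, 0.002, 0.943, -0.08], TCP at [0.231, 0.687, 0.231] pointing down, gripper open.
Joint ranges: [-2.57, 2.57], [-0.35, 1.97], [-1.29, 1.29], [0.11, 2.56], [-1.05, 4.19], [0.11, 1.86], [-2.63, 2.63]. Speed limits (rad/s): [2.22, 2.22, 3.01, 3.01, 3.14, 3.14, 3.14].

INTERFACE

Orientations are given as a 3x3 rotation matrix whose columns are the frame's x, y, z axes.
In Python, from rig import ctrl gives the robot as it stands.
- The arm moves only by the tool move_arm, never from a script. Its argument "increments" is one flat list of numbers, 7 for each row, row after row: the shift along the tool's x, y, z in mm, then the turn, a rotation vector about the tool's x, y, z in degrees, then the opening in per cent of the stroke, from 0 (shut) to 100 (fully open). A call has 1 to 10 rows; each row is the pose to reach, as a shift and turn from the pose commanded when the call began, along the tool's axes at that moment; what a row does not reach only later rows make up. A row lasts 1/12 s, in which the tool goes at most 41.7 mm and 7.16 degrees, less where a joint would pass 70% of its speed; a pose out of reach is approached as far as the arm can. A call with a gripper value outside its range is refused whole. The fingers move at their own pace and stop on an object; "squeeze" is the grip in N (left out, the last holds). Time passes only in rows, so rows that repeat a pose let the fingers close. It gives the time, the measured TCP pose, the force, the opening and the grip force at its end, in the units of the state.
- ctrl.get_state(): the state, without advancing time (a new reading comes with each control period).
- ctrl.snapshot(name): name is "scene" or "top" or "wrist"; returns (picture, depth): 420x560x3 uint8, blue, green, red; 420x560 float32, m along the optical axis (not along the pixel's ray), 0 where there is no reading.
- ctrl.get_calibration(name): a dict with "camera_matrix" (3x3 intrinsics, pixels), "k1" (the pictures are not rectified: a ray, as slopes to the right and down, at radius r is drawn at 1 + k1 r^2 times it, then the intrinsics apply), "rvec" (rotation vector, rad) and "tvec" (3), from world to camera coordinates, as OpenCV has them; the wrist camera has in their place "mount" (4x4, takes a point from camera to tool coordinates, whose origin is the TCP and whose axes are the flange's). Camera axes: x right, y down, z forward; pixel columns grow to the right and rows downward; lengths in m; the calibration is good to about 2 mm. A picture is of the moment at which its call begins: read the wrist's pose just before it. get_calibration takes no time and is no camera call.
- ctrl.finish_job(): hands the job in; it is judged then, once.
The state is a dict: "time": time; "q": joint angles; "dq": joint speeds; "joint_efforts": joint torques, N m; "position": TCP position; "tool_rot": TCP orientation; "wrist_force": force on the tool from outside, world axes, zero at the start; "ft_torque": the same for the moment, N m; "width": finger opening in m; "grip_force": force on a finger pad.
Only numpy, scipy, OpenCV 4.12 (cv2) and the standard library are available. Lean on these libraries where they do the work, as an engineer would, in place of code of your own. Each camera call takes 0.05 s, during which the arm holds its last target. There are 200 camera calls.

TASK

Stack the thick steel spacer squarely on the fixed anvil, then stack the thin test block squarely on the spacer. Then pick up the measuring magnifier by its handle, carry it over the wooden case without touching the case, and finish holding it still and level about 15 mm above the test block, lens centred over the block and long sides parallel, never letting it touch the pile. Do not put it down or let go at the end, and leave the other things on the bench where they are.

Things in the scene. Friction and masses are not known exactly. Their poses are not given: they have to be found in the camera images.
- anvil_top (a point): Fixed anvil: a bright steel block 54 x 39 mm on a dark base plate 100 x 85 x 10 mm, 30 mm high in all. The point is the centre of the top face; x runs along the 54 mm side, z up.
- spacer_center (a point): Thick steel spacer, loose, plain rectangular plate 60 x 45 x 24 mm, 0.5 kg, lying flat on the bench. The point is its centre, 12 mm above its underside; x along the 60 mm side, y along the 45 mm side, z up.
- block_center (a point): Thin steel test block, loose, rectangular plate 60 x 45 x 12 mm, 0.25 kg, with a few small dark indents on top, lying flat on the bench. The point is its centre, 6 mm above its underside; x along the 60 mm side, y along the 45 mm side, z up.
- loupe_lens (a point): Measuring magnifier, loose, 0.1 kg: a black rectangular frame 74 x 56 x 8 mm round a clear lens, with a straight black handle, lying flat on the bench. The point is the centre of the frame's underside; x along the frame's 74 mm side, away from the handle; y along the 56 mm side; z up.
- loupe_grip (a point): The magnifier's handle: a bar 85 mm long (along x), 16 mm wide (y), 14 mm high, its underside flush with the frame's, reaching from 36 to 121 mm behind the lens centre in -x. The point is the place to grip, on the handle's centre line and half-way up, near the magnifier's balance point: 68 mm in -x and 7 mm up from the lens point. Same axes as the lens point.
- case_top (a point): Long wooden case, fixed, closed, 264 x 64 mm and 85 mm high, standing between the magnifier and the anvil. The point is the centre of its top; x along the 264 mm side, y along the 64 mm side, z up.
- spot_anvil: Bystander: small round steel spot anvil, foot 52 mm across, 38 mm high, loose. Origin at the centre of its underside. Leave alone.
- v_anvil: Bystander: dark steel V-grooved anvil 50 x 40 x about 32 mm, loose. Origin at the centre of its underside. Leave alone.
- indenter_case: Bystander: black plastic case 60 x 100 x 35 mm, loose. Origin at the centre of its underside. Leave alone.
Things that resemble listed ones, but are neither listed nor needed, are in the scene too. What is meant by the part that bears loupe_lens is not orange, and is the smaller of those in its own colour. What is shaped like the part that bears spacer_center but red is not meant.

How it is judged:
By the outcome, as a careful person would: the job done as asked, in the order asked, and still so for the second after the job is handed in, while the arm keeps its last pose, push and grip.
It also fails if it takes over 67 s, if anything falls off the work surface, if the arm or the gripper's body presses on something with over 40 N, if the wrist force passes 120 N, or if a joint passes its speed limit or range.

## Working session

There is one attempt and no reset: what is moved stays moved. The work goes in short steps, Python scripts to look and compute and a tool call to move; the robot and the scene stay as the last step left them, time stands still between calls to the robot, and variables do not carry over. Pictures are saved under pics/ and viewed, at most 10 in all, crops included, and the job is handed in when it is done.

Besides the shell and the picture viewer there is one more tool, called after ">>>" as a command line: name --argument value ..., lists and objects as JSON in quotes. move_arm: Moves the arm, as the interface text tells. Its arguments: {"type":"object","properties":{"increments":{"type":"array","items":{"type":"number"}},"squeeze":{"type":"number"}},"required":["increments"]}

```bash
ls; mkdir -p pics; cat > h.py <<'E'
import numpy as np, cv2
from rig import ctrl
def snap(n,name):
    s=ctrl.get_state(); p,d=ctrl.snapshot(n); cv2.imwrite(f'pics/{name}.png',p); np.savez(f'pics/{name}.npz',p=p,d=d,pos=s['position'],R=s['tool_rot']); return p,d,s
def cam(n,s=None):
    """K,k1,R(cam->world),origin"""
    c=ctrl.get_calibration(n); K=np.array(c['camera_matrix']);k1=c['k1']
    if 'mount' in c:
        M=np.array(c['mount']);T=np.eye(4);T[:3,:3]=s['tool_rot'];T[:3,3]=s['position'];W=T@M
        return K,k1,W[:3,:3],W[:3,3]
    R=cv2.Rodrigues(np.array(c['rvec'],float))[0];t=np.array(c['tvec'],float).ravel()
    return K,k1,R.T,-R.T@t
def rays(C,px):
    px=np.asarray(px,float).reshape(-1,1,2)
    n=cv2.undistortPoints(px,C[0],np.array([C[1],0,0,0.]))[:,0]
    return np.c_[n,np.ones(len(n))]@C[2].T
def onplane(C,px,z):
    r=rays(C,px); return C[3]+r*((z-C[3][2])/r[:,2])[:,None]
def cloud(C,d):
    v,u=np.mgrid[:d.shape[0],:d.shape[1]]
    r=rays(C,np.c_[u.ravel(),v.ravel()]); return (C[3]+r*d.reshape(-1,1)).reshape(*d.shape,3)
E
python3 - <<'E'
from h import *
s=ctrl.get_state();print(s)
for n in('scene','top','wrist'):
    p,d,s=snap(n,n+'0'); c=ctrl.get_calibration(n); print(n,c)
a=cv2.imread('pics/scene0.png');b=cv2.imread('pics/top0.png')
E
```

```text
pics
{'time': 0.0, 'q': array([-1.32372301,  0.60012413, -0.00252534,  1.60007255,  0.00176165,
        0.9428856 , -0.07979307]), 'dq': array([ 0.00139422, -0.00040126, -0.00200513,  0.00028533,  0.00151095,
        0.00027859,  0.00027568]), 'joint_efforts': array([-2.76439750e-04, -7.76448655e+01,  1.56501733e+00, -2.58009946e+01,
        1.23490283e-02,  8.86862195e-03, -1.69782447e-05]), 'position': array([0.23053182, 0.68691392, 0.23043838]), 'tool_rot': array([[-9.48050638e-01,  3.18119251e-01, -3.61291986e-04],
       [ 3.18119435e-01,  9.48049547e-01, -1.44285817e-03],
       [-1.16478256e-04, -1.48283661e-03, -9.99998894e-01]]), 'wrist_force': array([-0.06477656, -0.58757831, -0.65705541]), 'ft_torque': array([ 0.04925275, -0.00740856,  0.01853737]), 'grip_force': 0.0, 'width': 0.08543170670587555}
scene {'camera_matrix': array([[458.06318608,   0.        , 280.40336006],
       [  0.        , 458.06318608, 212.69396459],
       [  0.        ,   0.        ,   1.        ]]), 'k1': -0.1577565117187483, 'rvec': array([ 1.10151938,  2.23901046, -1.09954087]), 'tvec': array([ 0.
[... 212 characters left out ...]
), 'k1': -0.06278855796638642, 'rvec': array([ 2.13887929, -2.09120092,  0.21868697]), 'tvec': array([-0.0475811 ,  0.5737514 ,  0.83068847])}
wrist {'camera_matrix': array([[369.73209827,   0.        , 273.539998  ],
       [  0.        , 369.73209827, 209.18149354],
       [  0.        ,   0.        ,   1.        ]]), 'k1': 0.019849881090179832, 'mount': array([[ 3.70906556e-04, -9.55966285e-01, -2.93476275e-01,
         7.47340790e-02],
       [ 9.99999562e-01,  6.06795677e-04, -7.12731601e-04,
        -1.44202421e-04],
       [ 8.59427516e-04, -2.93475882e-01,  9.55966092e-01,
        -1.41892531e-01],
       [ 0.00000000e+00,  0.00000000e+00,  0.00000000e+00,
         1.00000000e+00]])}
```

View pics/scene0.png

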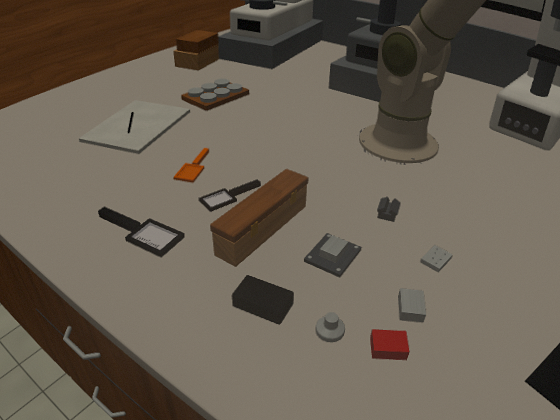

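View pics/top0.png

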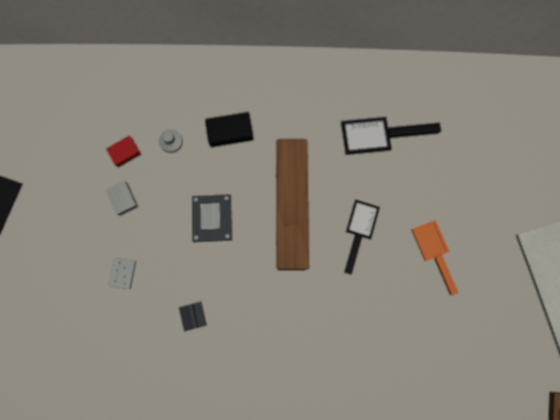

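Top view: the spacer is grey at (122,198), and its red look-alike at (123,151) is not meant. The test block with dark indents is at (122,273), the anvil at (211,218) and the case at (292,204). There are three magnifiers: black large at (367,135), black small at (363,219) and orange at (431,241). The small black one at (363,219) fits, because it is not orange and is the smaller of the two black ones.

```bash
python3 - <<'E'
from h import *
D=np.load('pics/top0.npz');p,d=D['p'],D['d'];C=cam('top')
print('cam',C[3].round(3))
X=cloud(C,d)
for n,u,v in [('spacer',122,198),('block',122,273),('anvil',211,218),('case',292,204),('lens',363,219),('biglens',367,135),('orange',431,241),('handle',352,258),('ind',229,129),('spot',171,141),('v',193,316),('red',123,151),('bench',240,300),('bench2',450,180)]:
    print(n,X[v,u].round(3))
# footprints: height above bench, small black etc. 
h=X[...,2]
m=((h>0.004)&(d>0)).astype(np.uint8)
m=cv2.morphologyEx(m,cv2.MORPH_OPEN,np.ones((3,3)))
k,l,st,ce=cv2.connectedComponentsWithStats(m)
for i in range(1,k):
    if st[i,4]<100: continue
    P=X[l==i]; zt=np.percentile(P[:,2],90); Q=P[P[:,2]>zt-0.006]
    r=cv2.minAreaRect(Q[:,:2].astype(np.float32)*1000)
    print(ce[i].round(),'zt',zt.round(4),np.round(r[0]),np.round(r[1]),round(r[2],1))
big=cv2.resize(p[180:290,290:470],None,fx=4,fy=4,interpolation=cv2.INTER_CUBIC)
a=cv2.resize(p[120:300,80:150],None,fx=2.44,fy=2.44,interpolation=cv2.INTER_CUBIC)[:440]
a=np.pad(a,((0,440-a.shape[0]),(0,0),(0,0))) if a.shape[0]<440 else a
cv2.imwrite('pics/crop0.png',np.hstack([big[:, :620],a]))
print(np.hstack([big[:, :620],a]).shape)
E
```

```text
cam [ 0.395 -0.035  0.93 ]
spacer [0.586 0.299 0.023]
block [0.429 0.289 0.01 ]
anvil [0.547 0.106 0.028]
case [ 0.57  -0.06   0.082]
lens [ 0.556 -0.215  0.007]
biglens [ 0.745 -0.227  0.009]
orange [ 0.512 -0.361  0.004]
handle [ 0.472 -0.19   0.011]
ind [0.742 0.077 0.033]
spot [0.714 0.202 0.029]
v [0.347 0.134 0.017]
red [0.692 0.309 0.02 ]
bench [ 0.381  0.042 -0.   ]
bench2 [ 0.649 -0.413 -0.003]
[229. 129.] zt 0.0356 [748.  78.] [ 60. 100.] 11.0
[379. 133.] zt 0.0178 [ 753. -282.] [ 77. 220.] 7.3
[170. 141.] zt 0.0365 [722. 209.] [22. 23.] 25.5
[123. 151.] zt 0.0244 [694. 311.] [47. 61.] 34.3
[292. 205.] zt 0.0856 [574. -61.] [263.  62.] 1.3
[121. 198.] zt 0.0248 [589. 304.] [62. 46.] 27.9
[212. 218.] zt 0.0292 [552. 109.] [54. 39.] 4.6
[353. 213.] zt 0.0085 [ 570. -197.] [17. 58.] 74.9
[373. 222.] zt 0.0082 [ 549. -231.] [18. 58.] 72.9
[545. 269.] zt 0.013 [ 430. -588.] [ 95. 267.] 84.4
[354. 251.] zt 0.0147 [ 484. -192.] [24. 89.] 79.5
[445. 274.] zt 0.0146 [ 443. -387.] [88. 18.] 22.0
[122. 273.] zt 0.013 [429. 291.] [48. 59.] 83.7
[192. 316.] zt 0.0308 [348. 135.] [51. 45.] 19.6
[555. 406.] zt 0.0212 [ 179. -602.] [16. 51.] 85.7
(440, 791, 3)
```

View pics/crop0.png

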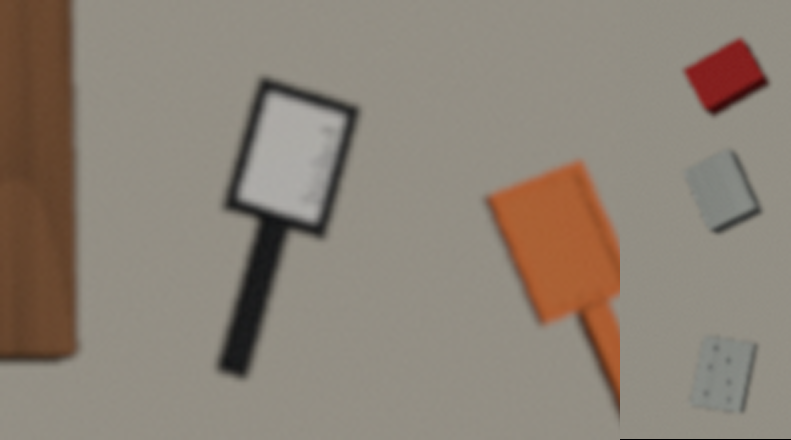

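The crop confirms it: the small black magnifier (crop 290,155), the grey spacer (722,190) and the block with indents (724,373). Next I compute the approach to a viewing pose above the spacer.

```bash
cat >> h.py <<'E'
from scipy.spatial.transform import Rotation as Ro
def Rt(th):
    c,s=np.cos(np.radians(th)),np.sin(np.radians(th)); return np.array([[-s,c,0],[c,s,0],[0,0,-1.]])
def way(*wps):
    """wps: (x,y,z mm, tool-y yaw deg); print increments from pose to pose, starting at the present one"""
    s=ctrl.get_state(); p,R=np.array(s['position'])*1000,np.array(s['tool_rot'])
    th=np.degrees(np.arctan2(R[1,1],R[0,1]))
    print('t',round(s['time'],2),'pos',p.round(1),'th',th.round(2),'w',round(s['width']*1000,1),'F',np.round(s['wrist_force'],1),'grip',round(s['grip_force'],1))
    for w in wps:
        q,Q=np.array(w[:3],float),Rt(w[3]); print(w,'->',(R.T@(q-p)).round(1),np.degrees(Ro.from_matrix(R.T@Q).as_rotvec()).round(2)); p,R=q,Q
E
python3 - <<'E'
from h import *
way((410,496,180,95),(589,304,130,117.9))
E
```

```text
t 0.15 pos [230.5 687.  230.6] th 71.45 w 85.5 F [-0.3 -0.1  0.4] grip 0.0
(410, 496, 180, 95) -> [-230.9 -123.9   50.8] [-7.000e-02 -1.000e-02 -2.355e+01]
(589, 304, 130, 117.9) -> [-161.6 -206.9   50. ] [  0.    0.  -22.9]
```

>>> move_arm --increments '[-30,-16,6,0,0,-3,100,-64,-34,14,0,0,-6.5,100,-98,-52,22,0,0,-10,100,-132,-70,29,0,0,-13.5,100,-165,-88,36,0,0,-17,100,-198,-106,44,0,0,-20,100,-231,-124,51,0,0,-23.5,100]'

```text
time: 0.73
position: [0.4111, 0.4947, 0.1797]
tool_rot: [[-0.996, -0.089, -0.0], [-0.089, 0.996, -0.0], [0.0, -0.0, -1.0]]
wrist_force: [-0.2, -0.1, -0.4]
width: 0.0854
grip_force: 0.0
```

>>> move_arm --increments '[-23,-29,7,0,0,-3.5,100,-48,-62,15,0,0,-7,100,-73,-94,23,0,0,-10.5,100,-98,-126,31,0,0,-14,100,-123,-158,38,0,0,-17.5,100,-145,-186,45,0,0,-20.5,100,-157,-201,48,0,0,-22,100,-161.6,-207,50,0,0,-23,100,-161.6,-207,50,0,0,-23,100,-161.6,-207,50,0,0,-23,100]'

```text
time: 1.57
position: [0.5882, 0.305, 0.1302]
tool_rot: [[-0.883, -0.468, -0.001], [-0.468, 0.883, 0.001], [0.0, 0.001, -1.0]]
wrist_force: [0.5, -0.1, -1.0]
width: 0.0856
grip_force: 0.0
```

```bash
python3 - <<'E'
from h import *
way()
p,d,s=snap('wrist','w1')
C=cam('wrist',s);X=cloud(C,d)
m=(X[...,2]>0.012)&(X[...,2]<0.04)&(d>0)
k,l,st,ce=cv2.connectedComponentsWithStats(m.astype(np.uint8))
for i in range(1,k):
    if st[i,4]<500: continue
    P=X[l==i];zt=np.median(P[:,2]);print(st[i],zt,np.round(cv2.minAreaRect((P[abs(P[:,2]-zt)<.005,:2]*1000).astype(np.float32)),1) if 0 else cv2.minAreaRect((P[abs(P[:,2]-zt)<.005,:2]*1000).astype(np.float32)))
E
```

```text
t 1.57 pos [588.2 305.  130.2] th 117.93 w 85.6 F [ 0.5 -0.1 -1. ] grip 0.0
[   0    0   60   68 3330] 0.028832000870133212 ((558.9937133789062, 117.43766784667969), (40.47616195678711, 22.58815574645996), 4.449983596801758)
[ 237  163   66   84 5322] 0.023219613125883484 ((589.4368896484375, 302.67950439453125), (60.049110412597656, 45.033714294433594), 28.49823760986328)
[  52  264   64   62 2804] 0.01734407024164794 ((719.3467407226562, 207.67311096191406), (44.25815963745117, 42.99150848388672), 70.78604888916016)
[ 173  291   84   63 4368] 0.02304419749483029 ((695.1536865234375, 309.8734130859375), (45.778587341308594, 59.88905334472656), 32.948612213134766)
```

View pics/w1.png

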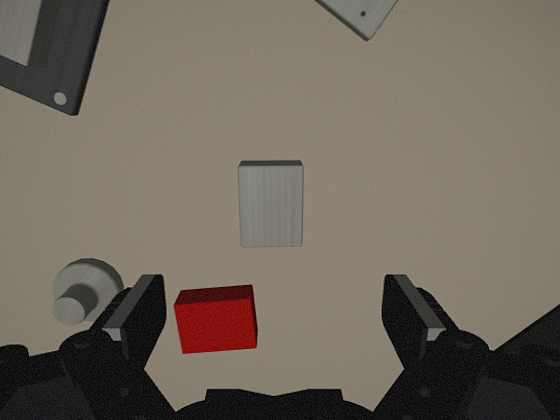

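The spacer is centred at about (270,205), with the red look-alike below it at (215,318). A matching view of the anvil before grasping will let the camera biases cancel.

```bash
python3 - <<'E'
from h import *
way((552,109,136,94.6))
E
```

```text
t 1.62 pos [587.7 306.  130.5] th 118.03 w 85.5 F [-0.3  1.   0.5] grip 0.0
(552, 109, 136, 94.6) -> [ 124.1 -157.1   -5.7] [ 8.000e-02 -1.000e-02  2.343e+01]
```

>>> move_arm --increments '[18,-23,-6,0,0,3.4,100,40,-51,-6,0,0,7.6,100,62,-79,-6,0,0,11.8,100,84,-107,-6,0,0,16,100,104,-131,-6,0,0,19.6,100,118,-150,-6,0,0,22.4,100,124,-157,-6,0,0,23.4,100,124,-157,-6,0,0,23.4,100,124,-157,-6,0,0,23.4,100,124,-157,-6,0,0,23.4,100]'

```text
time: 2.45
position: [0.5534, 0.1101, 0.1366]
tool_rot: [[-0.997, -0.083, 0.001], [-0.083, 0.997, 0.001], [-0.001, 0.001, -1.0]]
wrist_force: [-0.0, 0.6, 0.1]
width: 0.0851
grip_force: 0.0
```

```bash
cat >> h.py <<'E'
def tops(name,lo,hi,tol=.005):
    p,d,s=snap('wrist',name);C=cam('wrist',s);X=cloud(C,d)
    m=(X[...,2]>lo)&(X[...,2]<hi)&(d>0)
    k,l,st,ce=cv2.connectedComponentsWithStats(m.astype(np.uint8))
    for i in range(1,k):
        if st[i,4]<500: continue
        P=X[l==i];zt=np.median(P[:,2]);r=cv2.minAreaRect((P[abs(P[:,2]-zt)<tol,:2]*1000).astype(np.float32))
        rel=np.array(s['tool_rot']).T@(np.array([*r[0],0])-np.array(s['position'])*1000)
        print(ce[i].round(),'z',round(zt*1000,1),np.round(r[0],1),np.round(r[1],1),round(r[2],2),'tool xy',rel[:2].round(1))
E
python3 - <<'E'
from h import *
way((589.4,302.7,130,118.5),(589.4,302.7,3,118.5))
tops('w2',.02,.05)
way((589.4,302.7,80,118.5),(589.4,302.7,3,118.5))
E
```

```text
t 2.45 pos [553.4 110.1 136.6] th 94.78 w 85.1 F [-0.   0.6  0.1] grip 0.0
(589.4, 302.7, 130, 118.5) -> [-51.9 188.9   6.9] [  0.07   0.08 -23.72]
(589.4, 302.7, 3, 118.5) -> [  0.   0. 127.] [0. 0. 0.]
[ 60. 165.] z 35.7 [554.2 -32.1] [219.4   4.2] 2.08 tool xy [  11.2 -141.9]
[271. 203.] z 29.3 [552.9 107.7] [54.7 39. ] 3.97 tool xy [ 0.8 -2.5]
[523. 268.] z 23.0 [589.4 302.3] [61.9 45.7] 28.5 tool xy [-51.8 188.4]
[211. 393.] z 26.0 [719.   75.6] [ 8.9 93.3] 7.25 tool xy [-162.   -48.4]
t 2.5 pos [553.4 109.9 136.4] th 94.77 w 85.1 F [ 0.1  0.7 -0.1] grip 0.0
(589.4, 302.7, 80, 118.5) -> [-51.9 189.1  56.7] [  0.06   0.06 -23.73]
(589.4, 302.7, 3, 118.5) -> [ 0.  0. 77.] [0. 0. 0.]
```

>>> move_arm --increments '[-8,28,8,0,0,-3.5,100,-17,62,18,0,0,-7.7,100,-26,96,28,0,0,-12,100,-35,130,38,0,0,-16.2,100,-44,162,48,0,0,-20,100,-50,182,54,0,0,-22.7,100,-52,189,57,0,0,-23.7,100,-52,189,57,0,0,-23.7,100,-52,189,57,0,0,-23.7,100]'

```text
time: 3.25
position: [0.5894, 0.2998, 0.0789]
tool_rot: [[-0.881, -0.473, -0.001], [-0.473, 0.881, -0.001], [0.001, -0.0, -1.0]]
wrist_force: [0.4, -1.1, 0.6]
width: 0.0858
grip_force: 0.0
```

```bash
python3 - <<'E'
from h import *
way((589.4,302.7,3,118.5))
E
```

```text
t 3.25 pos [589.4 299.8  78.9] th 118.26 w 85.8 F [ 0.4 -1.1  0.6] grip 0.0
(589.4, 302.7, 3, 118.5) -> [-1.5  2.6 75.9] [-0.02 -0.06 -0.24]
```

>>> move_arm --increments '[-1,2,15,0,0,-0.2,100,-1.5,2.5,40,0,0,-0.2,100,-1.5,2.5,60,0,0,-0.2,100,-1.5,2.5,72,0,0,-0.2,100,-1.5,2.5,76,0,0,-0.2,100,-1.5,2.5,76,0,0,-0.2,100,-1.5,2.5,76,0,0,-0.2,100,-1.5,2.5,76,0,0,-0.2,100]'

```text
time: 3.92
position: [0.5909, 0.3027, 0.0046]
tool_rot: [[-0.88, -0.476, 0.002], [-0.476, 0.88, 0.001], [-0.002, -0.0, -1.0]]
wrist_force: [1.7, -1.2, 0.5]
width: 0.0855
grip_force: 0.0
```

```bash
python3 - <<'E'
from h import *
way((589.4,302.7,3,118.5))
E
```

```text
t 3.92 pos [590.9 302.7   4.6] th 118.41 w 85.5 F [ 1.7 -1.2  0.5] grip 0.0
(589.4, 302.7, 3, 118.5) -> [1.3 0.7 1.6] [-0.01  0.1  -0.09]
```

>>> move_arm --increments '[1.3,0.7,1,0,0,0,80,1.3,0.7,1,0,0,0,40,1.3,0.7,1,0,0,0,30,1.3,0.7,1,0,0,0,30,1.3,0.7,1,0,0,0,30,1.3,0.7,1,0,0,0,30,1.3,0.7,1,0,0,0,30,1.3,0.7,1,0,0,0,30]' --squeeze 60

```text
time: 4.58
position: [0.5888, 0.3027, 0.0031]
tool_rot: [[-0.879, -0.476, 0.001], [-0.476, 0.879, 0.0], [-0.001, -0.0, -1.0]]
wrist_force: [-2.5, -1.0, 6.4]
width: 0.0439
grip_force: 63.2
```

```bash
python3 - <<'E'
from h import *
way((589.4,302.7,90,118.5))
E
```

```text
t 4.58 pos [588.8 302.7   3.1] th 118.45 w 43.9 F [-2.5 -1.   6.4] grip 63.2
(589.4, 302.7, 90, 118.5) -> [ -0.5  -0.3 -86.9] [-0.01  0.04 -0.05]
```

>>> move_arm --increments '[0,0,-8,0,0,0,30,0,0,-24,0,0,0,30,0,0,-46,0,0,0,30,0,0,-68,0,0,0,30,0,0,-82,0,0,0,30,0,0,-87,0,0,0,30,0,0,-87,0,0,0,30,0,0,-87,0,0,0,30]'

```text
time: 5.25
position: [0.5883, 0.3022, 0.0888]
tool_rot: [[-0.879, -0.476, -0.001], [-0.476, 0.879, -0.0], [0.001, -0.0, -1.0]]
wrist_force: [0.0, 0.5, -5.0]
width: 0.0439
grip_force: 62.2
```

```bash
python3 - <<'E'
from h import *
way((552.5,107.7,90,93.97),(552.5,107.7,34,93.97))
E
```

```text
t 5.25 pos [588.3 302.2  88.8] th 118.44 w 43.9 F [ 0.   0.5 -5. ] grip 62.2
(552.5, 107.7, 90, 93.97) -> [ 124.1 -154.    -1.1] [-2.000e-02 -4.000e-02  2.447e+01]
(552.5, 107.7, 34, 93.97) -> [ 0.  0. 56.] [0. 0. 0.]
```

>>> move_arm --increments '[12,-15,-1,0,0,2.4,30,32,-40,-1,0,0,6.4,30,54,-67,-1,0,0,10.7,30,76,-94,-1,0,0,15,30,96,-119,-1,0,0,19,30,112,-139,-1,0,0,22.2,30,121,-150,-1,0,0,23.9,30,124,-154,-1,0,0,24.5,30,124,-154,-1,0,0,24.5,30,124,-154,-1,0,0,24.5,30]'

```text
time: 6.08
position: [0.5533, 0.1097, 0.09]
tool_rot: [[-0.997, -0.071, 0.0], [-0.071, 0.997, 0.001], [-0.0, 0.001, -1.0]]
wrist_force: [-0.2, 0.7, -4.4]
width: 0.0439
grip_force: 62.2
```

```bash
python3 - <<'E'
from h import *
way((552.5,107.7,90,93.97))
tops('w3',.04,.15)
s=ctrl.get_state();way((552.5,107.7,40,93.97))
E
```

```text
t 6.08 pos [553.3 109.7  90. ] th 94.07 w 43.9 F [-0.2  0.7 -4.4] grip 62.2
(552.5, 107.7, 90, 93.97) -> [ 1.  -1.9 -0. ] [0.06 0.01 0.1 ]
[ 12. 298.] z 49.3 [585.7 -31.2] [114.6   5. ] 2.95 tool xy [ -22.3 -142.9]
[273. 317.] z 111.0 [554.4 109.4] [61.2 71. ] 3.83 tool xy [-1.  -0.5]
t 6.13 pos [553.4 110.2  90.1] th 94.11 w 43.9 F [ 0.2  0.6 -4.3] grip 62.2
(552.5, 107.7, 40, 93.97) -> [ 1.1 -2.5 50.1] [0.07 0.03 0.14]
```

View pics/w3.png

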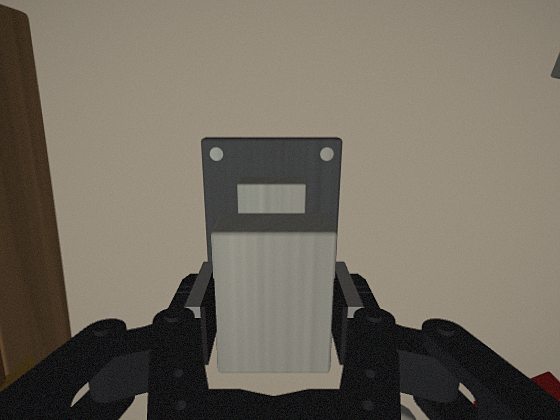

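The spacer is held at (213–335, 232–372) and lined up with the anvil showing behind it at (238–305, 185–213). I descend with the small correction.

>>> move_arm --increments '[0.7,-1.2,6,0,0,0.1,30,1.4,-2.3,20,0,0,0.1,30,1.4,-2.3,35,0,0,0.1,30,1.4,-2.3,46,0,0,0.1,30,1.4,-2.3,51,0,0,0.1,30,1.4,-2.3,52,0,0,0.1,30,1.4,-2.3,52,0,0,0.1,30,1.4,-2.3,52,0,0,0.1,30]'

```text
time: 6.8
position: [0.5521, 0.1061, 0.0386]
tool_rot: [[-0.998, -0.068, 0.001], [-0.068, 0.998, 0.0], [-0.001, 0.0, -1.0]]
wrist_force: [1.1, -0.3, -3.8]
width: 0.0435
grip_force: 62.1
```

```bash
python3 - <<'E'
from h import *
way((552.1,107.8,33,93.97))
E
```

```text
t 6.8 pos [552.1 106.1  38.6] th 93.87 w 43.5 F [ 1.1 -0.3 -3.8] grip 62.1
(552.1, 107.8, 33, 93.97) -> [-0.1  1.7  5.6] [ 0.01  0.04 -0.1 ]
```

>>> move_arm --increments '[0,0.5,1,0,0,0,30,0,0.8,2,0,0,0,30,0,0.8,2,0,0,0,30,0,0.8,2,0,0,0,30,0,0.8,2,0,0,0,30,0,0.8,2,0,0,0,30]'

```text
time: 7.3
position: [0.5518, 0.1065, 0.0364]
tool_rot: [[-0.998, -0.067, 0.0], [-0.067, 0.998, 0.0], [-0.0, 0.0, -1.0]]
wrist_force: [0.4, -0.5, -5.7]
width: 0.0439
grip_force: 62.1
```

```bash
python3 - <<'E'
from h import *
for i in range(3):
    way((552.1,107.8,33,93.97)); ctrl.snapshot('top')
E
```

```text
t 7.3 pos [551.8 106.5  36.4] th 93.84 w 43.9 F [ 0.4 -0.5 -5.7] grip 62.1
(552.1, 107.8, 33, 93.97) -> [-0.4  1.3  3.4] [ 0.    0.01 -0.13]
t 7.35 pos [551.7 106.5  36.4] th 93.85 w 43.8 F [ 0.5  0.1 -4.9] grip 62.1
(552.1, 107.8, 33, 93.97) -> [-0.5  1.2  3.4] [ 0.    0.01 -0.12]
t 7.4 pos [551.8 106.5  36.4] th 93.85 w 43.6 F [ 0.1  0.5 -4.9] grip 62.1
(552.1, 107.8, 33, 93.97) -> [-0.4  1.2  3.4] [ 0.    0.01 -0.12]
```

>>> move_arm --increments '[-0.4,1.2,1,0,0,-0.1,30,-0.4,1.2,1.8,0,0,-0.1,30,-0.4,1.2,2.5,0,0,-0.1,30,-0.4,1.2,3.1,0,0,-0.1,30,-0.4,1.2,3.6,0,0,-0.1,30,-0.4,1.2,3.9,0,0,-0.1,30,-0.4,1.2,3.9,0,0,-0.1,30,-0.4,1.2,3.9,0,0,-0.1,30]'

```text
time: 8.12
position: [0.5519, 0.1078, 0.033]
tool_rot: [[-0.998, -0.069, 0.0], [-0.069, 0.998, -0.0], [-0.0, -0.0, -1.0]]
wrist_force: [-2.0, 0.1, 4.9]
width: 0.044
grip_force: 63.5
```

```bash
python3 - <<'E'
from h import *
way((552.1,107.8,33,93.97))
E
```

```text
t 8.12 pos [551.9 107.8  33. ] th 93.95 w 44.0 F [-2.   0.1  4.9] grip 63.5
(552.1, 107.8, 33, 93.97) -> [-0.2  0.  -0. ] [-0.01  0.02 -0.02]
```

>>> move_arm --increments '[0,0,0,0,0,0,55,0,0,0,0,0,0,65,0,0,0,0,0,0,100,0,0,0,0,0,0,100,0,0,0,0,0,0,100,0,0,-10,0,0,0,100,0,0,-40,0,0,0,100,0,0,-75,0,0,0,100,0,0,-110,0,0,0,100,0,0,-127,0,0,0,100]'

```text
time: 8.95
position: [0.5531, 0.108, 0.1638]
tool_rot: [[-0.998, -0.069, 0.004], [-0.069, 0.998, 0.001], [-0.004, 0.001, -1.0]]
wrist_force: [-0.4, 0.1, -0.2]
width: 0.0854
grip_force: 0.0
```

>>> move_arm --increments '[0,0,0,0,0,0,100,0,0,0,0,0,0,100,0,0,0,0,0,0,100]'

```text
time: 9.2
position: [0.5515, 0.1075, 0.1592]
tool_rot: [[-0.998, -0.069, -0.0], [-0.069, 0.998, -0.0], [0.0, -0.0, -1.0]]
wrist_force: [0.2, 0.1, -0.3]
width: 0.0853
grip_force: 0.0
```

```bash
python3 - <<'E'
from h import *
way()
tops('w4',.045,.08)
way((429,291,118,83.7))
E
```

```text
t 9.2 pos [551.5 107.5 159.2] th 93.95 w 85.3 F [ 0.2  0.1 -0.3] grip 0.0
[ 61. 169.] z 62.5 [549.3 -31. ] [211.5   6.4] 1.96 tool xy [  11.8 -138.1]
[274. 207.] z 53.3 [552.7 107.5] [60.2 45.1] 4.06 tool xy [-1.3 -0.1]
t 9.25 pos [551.3 107.6 158.6] th 93.95 w 85.3 F [-0.2  0.2  0.5] grip 0.0
(429, 291, 118, 83.7) -> [109.4 191.4  40.7] [-0.03 -0.08 10.25]
```

>>> move_arm --increments '[14,24,5,0,0,1.3,100,32,56,12,0,0,3,100,50,88,19,0,0,4.7,100,68,120,26,0,0,6.4,100,86,151,32,0,0,8,100,100,175,37,0,0,9.4,100,107,187,40,0,0,10,100,109,191,41,0,0,10.2,100,109,191,41,0,0,10.2,100,109,191,41,0,0,10.2,100]'

```text
time: 10.08
position: [0.4304, 0.2898, 0.1178]
tool_rot: [[-0.994, 0.109, -0.001], [0.109, 0.994, -0.001], [0.001, -0.002, -1.0]]
wrist_force: [0.4, -0.5, 0.1]
width: 0.0851
grip_force: 0.0
```

>>> move_arm --increments '[0,0,0,0,0,0,100,0,0,0,0,0,0,100]'

```text
time: 10.25
position: [0.431, 0.2894, 0.1184]
tool_rot: [[-0.994, 0.111, 0.0], [0.111, 0.994, -0.0], [-0.0, -0.0, -1.0]]
wrist_force: [0.3, 1.0, -0.4]
width: 0.085
grip_force: 0.0
```

```bash
python3 - <<'E'
from h import *
way()
tops('w5',.006,.03)
way((429,291,118,83.7))
E
```

```text
t 10.25 pos [431.  289.4 118.4] th 83.62 w 85.0 F [ 0.3  1.  -0.4] grip 0.0
[ 27. 110.] z 24.4 [347.8 134.3] [50.5 47.7] 16.34 tool xy [  65.5 -163.4]
[274. 204.] z 11.3 [430.6 289.6] [45.1 60.4] 83.19 tool xy [0.5 0.1]
[ 47. 331.] z 9.4 [515.5 105. ] [27.1 85.1] 4.37 tool xy [-104.4 -173.8]
t 10.3 pos [431.  289.6 118.5] th 83.63 w 85.2 F [0.4 0.1 0.4] grip 0.0
(429, 291, 118, 83.7) -> [2.1 1.2 0.5] [-0.01  0.02 -0.07]
```

View pics/w5.png

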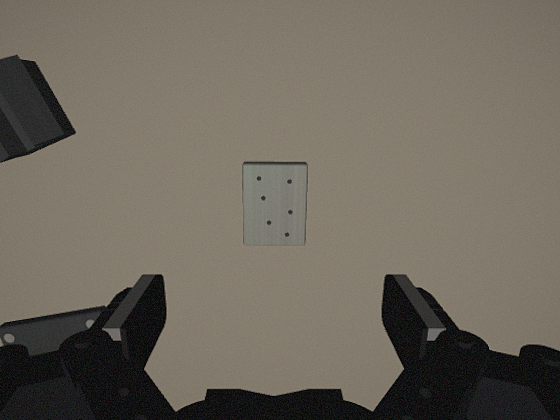

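The test block with its indents is at (274,204). I descend on it.

>>> move_arm --increments '[0.3,0,12,0,0,0.2,100,0.5,0,38,0,0,0.4,100,0.5,0,66,0,0,0.4,100,0.5,0,92,0,0,0.4,100,0.5,0,108,0,0,0.4,100,0.5,0,115,0,0,0.4,100,0.5,0,117,0,0,0.4,100,0.5,0,117,0,0,0.4,100,0.5,0,117,0,0,0.4,100,0.5,0,117,0,0,0.4,100]'

```text
time: 11.13
position: [0.4302, 0.2911, 0.0025]
tool_rot: [[-0.993, 0.116, 0.001], [0.116, 0.993, 0.001], [-0.001, 0.001, -1.0]]
wrist_force: [-0.3, 0.2, -0.1]
width: 0.0855
grip_force: 0.0
```

```bash
python3 - <<'E'
from h import *
way((430.6,289.6,1,83.19))
E
```

```text
t 11.13 pos [430.2 291.1   2.5] th 83.33 w 85.5 F [-0.3  0.2 -0.1] grip 0.0
(430.6, 289.6, 1, 83.19) -> [-0.5 -1.5  1.5] [0.07 0.07 0.14]
```

>>> move_arm --increments '[-0.5,-1.5,1.5,0,0,0.1,80,-0.5,-1.5,1.5,0,0,0.1,45,-0.5,-1.5,1.5,0,0,0.1,30,-0.5,-1.5,1.5,0,0,0.1,30,-0.5,-1.5,1.5,0,0,0.1,30,-0.5,-1.5,1.5,0,0,0.1,30,-0.5,-1.5,1.5,0,0,0.1,30,-0.5,-1.5,1.5,0,0,0.1,30]' --squeeze 60

```text
time: 11.8
position: [0.4302, 0.2894, 0.0007]
tool_rot: [[-0.993, 0.118, 0.001], [0.118, 0.993, 0.0], [-0.001, 0.001, -1.0]]
wrist_force: [-1.3, -0.4, 10.1]
width: 0.0432
grip_force: 60.6
```

```bash
python3 - <<'E'
from h import *
way((430.6,289.6,110,83.19))
E
```

```text
t 11.8 pos [430.2 289.4   0.7] th 83.25 w 43.2 F [-1.3 -0.4 10.1] grip 60.6
(430.6, 289.6, 110, 83.19) -> [  -0.5    0.3 -109.3] [0.03 0.05 0.06]
```

>>> move_arm --increments '[0,0,-8,0,0,0,30,0,0,-26,0,0,0,30,0,0,-50,0,0,0,30,0,0,-76,0,0,0,30,0,0,-98,0,0,0,30,0,0,-107,0,0,0,30,0,0,-109,0,0,0,30,0,0,-109,0,0,0,30]'

```text
time: 12.47
position: [0.43, 0.2893, 0.1091]
tool_rot: [[-0.993, 0.118, 0.001], [0.118, 0.993, 0.001], [-0.001, 0.001, -1.0]]
wrist_force: [-0.4, -0.8, -2.5]
width: 0.0433
grip_force: 62.6
```

```bash
python3 - <<'E'
from h import *
way((552.2,107.5,110,94.06))
E
```

```text
t 12.47 pos [430.  289.3 109.1] th 83.24 w 43.3 F [-0.4 -0.8 -2.5] grip 62.6
(552.2, 107.5, 110, 94.06) -> [-142.8 -166.2   -0.9] [  0.03   0.04 -10.82]
```

>>> move_arm --increments '[-12,-14,-1,0,0,-1,30,-34,-40,-1,0,0,-2.6,30,-59,-69,-1,0,0,-4.5,30,-84,-98,-1,0,0,-6.4,30,-108,-126,-1,0,0,-8.2,30,-128,-149,-1,0,0,-9.7,30,-139,-162,-1,0,0,-10.5,30,-143,-166,-1,0,0,-10.8,30,-143,-166,-1,0,0,-10.8,30,-143,-166,-1,0,0,-10.8,30]'

```text
time: 13.3
position: [0.5514, 0.1083, 0.1087]
tool_rot: [[-0.998, -0.071, -0.002], [-0.071, 0.998, 0.0], [0.002, 0.0, -1.0]]
wrist_force: [0.2, -0.1, -2.1]
width: 0.0434
grip_force: 62.5
```

>>> move_arm --increments '[0,0,0,0,0,0,30,0,0,0,0,0,0,30]'

```text
time: 13.47
position: [0.5515, 0.1093, 0.1096]
tool_rot: [[-0.997, -0.073, -0.001], [-0.073, 0.997, 0.0], [0.001, 0.0, -1.0]]
wrist_force: [0.6, 0.0, -2.1]
width: 0.0431
grip_force: 62.5
```

```bash
python3 - <<'E'
from h import *
way((552.2,107.5,60,94.06))
tops('w6',.08,.15)
D=np.load('pics/w6.npz');s=dict(tool_rot=D['R'],position=D['pos']);C=cam('wrist',s);X=cloud(C,D['d'])
m=(X[...,2]>.112)&(X[...,2]<.13)&(D['p'].min(2)>90);m=cv2.morphologyEx(m.astype(np.uint8),cv2.MORPH_OPEN,np.ones((5,5)))>0
k,l,st,ce=cv2.connectedComponentsWithStats(m.astype(np.uint8));i=1+st[1:,4].argmax();P=X[l==i]
r=cv2.minAreaRect((P[:,:2]*1000).astype(np.float32));print(st[i],np.median(P[:,2]),r,D['R'].T@(np.array([*r[0],0])-D['pos']*1000))
E
```

```text
t 13.47 pos [551.5 109.3 109.6] th 94.18 w 43.1 F [ 0.6  0.  -2.1] grip 62.5
(552.2, 107.5, 60, 94.06) -> [-0.6 -1.9 49.6] [ 0.03 -0.05  0.12]
[273. 287.] z 120.3 [551.7 109.2] [61.1 70.3] 5.11 tool xy [-0.3 -0.2]
[  5. 353.] z 82.5 [613.8 -28.8] [ 7.  59.6] 85.33 tool xy [ -52.1 -142.4]
[  215   222   117   133 14217] 0.1200707777276186 ((552.0611572265625, 108.95076751708984), (60.841888427734375, 44.48221969604492), 4.085574626922607) [ -0.63089764  -0.46344029 109.56664832]
```

>>> move_arm --increments '[-0.3,-1,6,0,0,0.1,30,-0.6,-1.8,18,0,0,0.1,30,-0.6,-1.8,32,0,0,0.1,30,-0.6,-1.8,43,0,0,0.1,30,-0.6,-1.8,48,0,0,0.1,30,-0.6,-1.8,50,0,0,0.1,30,-0.6,-1.8,50,0,0,0.1,30,-0.6,-1.8,50,0,0,0.1,30,-0.6,-1.8,50,0,0,0.1,30,-0.6,-1.8,50,0,0,0.1,30]'

```text
time: 14.35
position: [0.5535, 0.1059, 0.0605]
tool_rot: [[-0.998, -0.069, 0.001], [-0.069, 0.998, 0.0], [-0.001, 0.0, -1.0]]
wrist_force: [-0.4, 0.4, -2.2]
width: 0.043
grip_force: 62.5
```

```bash
python3 - <<'E'
from h import *
way((552.1,107.6,54.7,94.06))
E
```

```text
t 14.35 pos [553.5 105.9  60.5] th 93.94 w 43.0 F [-0.4  0.4 -2.2] grip 62.5
(552.1, 107.6, 54.7, 94.06) -> [1.3 1.8 5.8] [ 0.01  0.06 -0.12]
```

>>> move_arm --increments '[0.7,0.9,1,0,0,-0.1,30,1.3,1.8,2,0,0,-0.1,30,1.3,1.8,3,0,0,-0.1,30,1.3,1.8,3,0,0,-0.1,30,1.3,1.8,3,0,0,-0.1,30]'

```text
time: 14.77
position: [0.5517, 0.1076, 0.0568]
tool_rot: [[-0.998, -0.071, -0.0], [-0.071, 0.998, -0.0], [0.0, -0.0, -1.0]]
wrist_force: [-0.6, -0.6, -2.4]
width: 0.043
grip_force: 62.5
```

```bash
python3 - <<'E'
from h import *
way((552.1,107.6,54.7,94.06))
E
```

```text
t 14.77 pos [551.7 107.6  56.8] th 94.05 w 43.0 F [-0.6 -0.6 -2.4] grip 62.5
(552.1, 107.6, 54.7, 94.06) -> [-0.4 -0.   2.1] [-0.   -0.01 -0.01]
```

>>> move_arm --increments '[-0.4,0,0.7,0,0,0,30,-0.4,0,1.3,0,0,0,30,-0.4,0,1.8,0,0,0,30,-0.4,0,2.2,0,0,0,30,-0.4,0,2.4,0,0,0,30,-0.4,0,2.4,0,0,0,30,-0.4,0,2.4,0,0,0,30]'

```text
time: 15.35
position: [0.5522, 0.1076, 0.0548]
tool_rot: [[-0.998, -0.071, 0.0], [-0.071, 0.998, -0.0], [-0.0, -0.0, -1.0]]
wrist_force: [-1.8, -0.7, 4.0]
width: 0.0433
grip_force: 63.1
```

```bash
python3 - <<'E'
from h import *
way((552.1,107.6,54.7,94.06))
E
```

```text
t 15.35 pos [552.2 107.6  54.8] th 94.05 w 43.3 F [-1.8 -0.7  4. ] grip 63.1
(552.1, 107.6, 54.7, 94.06) -> [0.1 0.  0.1] [-0.    0.01 -0.01]
```

>>> move_arm --increments '[0,0,0,0,0,0,55,0,0,0,0,0,0,65,0,0,0,0,0,0,100,0,0,0,0,0,0,100,0,0,0,0,0,0,100,0,0,-10,0,0,0,100,0,0,-40,0,0,0,100,0,0,-75,0,0,0,100,0,0,-105,0,0,0,100,0,0,-117,0,0,0,100]'

```text
time: 16.18
position: [0.5535, 0.108, 0.1761]
tool_rot: [[-0.998, -0.07, 0.005], [-0.07, 0.998, 0.001], [-0.005, 0.001, -1.0]]
wrist_force: [-0.1, 0.8, -0.3]
width: 0.0857
grip_force: 0.0
```

>>> move_arm --increments '[0,0,0,0,0,0,100,0,0,0,0,0,0,100,0,0,0,0,0,0,100]'

```text
time: 16.43
position: [0.5517, 0.1074, 0.1712]
tool_rot: [[-0.998, -0.071, -0.0], [-0.071, 0.998, -0.0], [0.001, -0.0, -1.0]]
wrist_force: [0.3, 0.0, 0.2]
width: 0.0855
grip_force: 0.0
```

```bash
python3 - <<'E'
from h import *
way()
tops('w7',.05,.09)
# loupe from top0: handle & frame masks (dark)
D=np.load('pics/top0.npz');p,d=D['p'],D['d'];C=cam('top')
m=(p.max(2)<70).astype(np.uint8);m[:,:325]=0;m[:,400:]=0;m[:185]=0;m[290:]=0
c=max(cv2.findContours(m,cv2.RETR_EXTERNAL,2)[0],key=cv2.contourArea)
P=onplane(C,c[:,0,:],.010)[:,:2]*1000
f=cv2.fitLine(P[P[:,0]<505].astype(np.float32),cv2.DIST_L2,0,.01,.01).ravel();print(f)
ax=f[:2]*np.sign(f[0]);n=np.array([-ax[1],ax[0]]);a=P@ax;o=f[2:]@n
g=ax*(a.min()+53)+n*o;print('yaw',np.degrees(np.arctan2(*ax[::-1])),'len',np.ptp(a),'grip',g)
yaw=np.degrees(np.arctan2(*ax[::-1]))
way((520,-60,200,85),(g[0],g[1],118,yaw+90))
E
```

```text
t 16.43 pos [551.7 107.4 171.2] th 94.05 w 85.5 F [0.3 0.  0.2] grip 0.0
[ 41. 191.] z 84.0 [558.  -41.7] [ 54.1 229.7] 82.4 tool xy [   4.2 -149.1]
[274. 205.] z 65.3 [552.2 107.3] [59.8 45.1] 4.05 tool xy [-0.6 -0.2]
[ 9.5674008e-01 -2.9094395e-01  4.6986069e+02 -1.8854178e+02]
yaw -16.914476 len 154.62409745667418 grip [ 492.52271271 -195.43328922]
t 16.48 pos [551.5 107.4 170.8] th 94.05 w 85.4 F [ 0.2 -0.4 -0.5] grip 0.0
(520, -60, 200, 85) -> [  43.3 -164.8  -29.1] [-0.03 -0.08  9.05]
(np.float64(492.5227127079219), np.float64(-195.43328921614244), 118, np.float32(73.085526)) -> [  15.6 -137.3   82. ] [ 0.    0.   11.91]
```

The block sits squarely: it measures (552.2,107.3) at 4.05° against the spacer's (552.7,107.5) at 4.06°. Next is a close view of the small black magnifier.

>>> move_arm --increments '[7,-26,-12,0,0,1.5,100,16,-60,-29,0,0,3.3,100,25,-95,-29,0,0,5.2,100,34,-130,-29,0,0,7.1,100,43,-165,-29,0,0,9,100]'

```text
time: 16.9
position: [0.5199, -0.0613, 0.1997]
tool_rot: [[-0.996, 0.087, -0.002], [0.087, 0.996, 0.0], [0.002, -0.0, -1.0]]
wrist_force: [0.5, -0.5, -0.4]
width: 0.0854
grip_force: 0.0
```

>>> move_arm --increments '[-3,-34,14,0,0,2.8,100,-6,-66,32,0,0,5.5,100,-9,-98,52,0,0,8.2,100,-12,-124,68,0,0,10.4,100,-13.5,-139,78,0,0,11.5,100,-14,-143.5,82,0,0,12,100,-14,-143.5,82,0,0,12,100,-14,-143.5,82,0,0,12,100,-14,-143.5,82,0,0,12,100]'

```text
time: 17.65
position: [0.5231, -0.2022, 0.1191]
tool_rot: [[-0.957, 0.289, 0.001], [0.289, 0.957, 0.001], [-0.001, 0.001, -1.0]]
wrist_force: [0.2, -0.5, 0.7]
width: 0.0855
grip_force: 0.0
```

```bash
python3 - <<'E'
from h import *
way()
p,d,s=snap('wrist','w8');way()
C=cam('wrist',s);X=cloud(C,d)*1000
m=(p.max(2)<60)&(X[...,2]<25)&(d>0);m=cv2.morphologyEx(m.astype(np.uint8),cv2.MORPH_CLOSE,np.ones((3,3)))
k,l,st,ce=cv2.connectedComponentsWithStats(m)
for i in range(1,k):
    if st[i,4]>400: print(i,st[i],ce[i].round())
E
```

```text
t 17.65 pos [ 523.1 -202.2  119.1] th 73.23 w 85.5 F [ 0.2 -0.5  0.7] grip 0.0
t 17.7 pos [ 523.2 -202.3  119.3] th 73.22 w 85.2 F [-0.7  0.8  0.5] grip 0.0
4 [ 230   81   78  216 5402] [269. 191.]
```

View pics/w8.png

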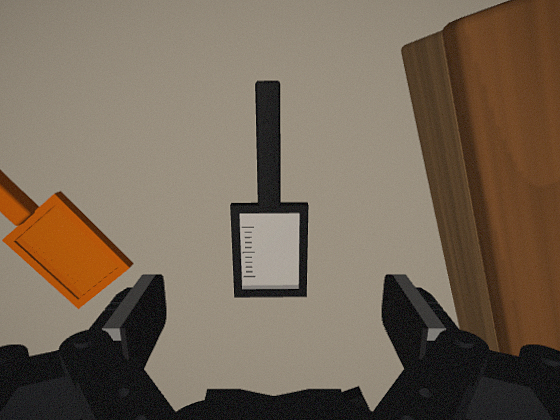

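The magnifier's frame is at (231–308, 203–297) and its handle at (256–281, 81–205), in black. I measure both from the top-face points.

```bash
python3 - <<'E'
from h import *
D=np.load('pics/w8.npz');p,d=D['p'],D['d'];s=dict(tool_rot=D['R'],position=D['pos']);C=cam('wrist',s);X=cloud(C,d)*1000
v,u=np.mgrid[:420,:560]
blk=(p.max(2)<70)&(d>0)&(u>220)&(u<320)
for n,sel in [('frame',blk&(v>207)&(v<300)&(X[...,2]>4)&(X[...,2]<12)),('handle',blk&(v>75)&(v<196)&(X[...,2]>9)&(X[...,2]<18))]:
    P=X[sel];r=cv2.minAreaRect(P[:,:2].astype(np.float32));print(n,len(P),'z',np.median(P[:,2]).round(1),r,(D['R'].T@(np.array([*r[0],0])-D['pos']*1000))[:2])
E
```

```text
frame 2185 z 7.3 ((558.597412109375, -216.28955078125), (55.94190216064453, 72.534912109375), 73.5602035522461) [-38.00870868  -3.36521944]
handle 2686 z 13.2 ((477.7876892089844, -192.99307250976562), (15.401034355163574, 74.92769622802734), 73.5793228149414) [46.08587838 -4.38262902]
```

```bash
python3 - <<'E'
from h import *
way((492.7,-197.1,30,73.57))
E
```

```text
t 17.7 pos [ 523.2 -202.3  119.3] th 73.22 w 85.2 F [-0.7  0.8  0.5] grip 0.0
(492.7, -197.1, 30, 73.57) -> [30.8 -3.9 89.3] [ 0.05  0.06 -0.35]
```

>>> move_arm --increments '[6,-1,10,0,0,-0.3,100,15,-2,32,0,0,-0.3,100,24,-3,58,0,0,-0.3,100,30,-4,78,0,0,-0.3,100,30.8,-4,87,0,0,-0.3,100,30.8,-4,89,0,0,-0.3,100,30.8,-4,89,0,0,-0.3,100,30.8,-4,89,0,0,-0.3,100]'

```text
time: 18.37
position: [0.4931, -0.1988, 0.0305]
tool_rot: [[-0.958, 0.286, 0.002], [0.286, 0.958, -0.0], [-0.002, 0.0, -1.0]]
wrist_force: [0.7, -1.0, -0.5]
width: 0.0857
grip_force: 0.0
```

```bash
python3 - <<'E'
from h import *
way((492.7,-197.1,3.5,73.57))
E
```

```text
t 18.37 pos [ 493.1 -198.8   30.5] th 73.39 w 85.7 F [ 0.7 -1.  -0.5] grip 0.0
(492.7, -197.1, 3.5, 73.57) -> [ 0.9  1.6 27. ] [ 0.01  0.11 -0.18]
```

>>> move_arm --increments '[0.9,1.6,8,0,0,-0.2,100,0.9,1.6,18,0,0,-0.2,100,0.9,1.6,25,0,0,-0.2,100,0.9,1.6,26.5,0,0,-0.2,90,0.9,1.6,26.5,0,0,-0.2,80,0.9,1.6,26.5,0,0,-0.2,60,0.9,1.6,26.5,0,0,-0.2,60,0.9,1.6,26.5,0,0,-0.2,60]'

```text
time: 19.03
position: [0.4915, -0.1973, 0.0032]
tool_rot: [[-0.959, 0.283, 0.0], [0.283, 0.959, -0.0], [-0.0, -0.0, -1.0]]
wrist_force: [-0.9, 0.3, -0.1]
width: 0.0512
grip_force: 0.0
```

```bash
python3 - <<'E'
from h import *
way((492.7,-197.1,3.5,73.57))
E
```

```text
t 19.03 pos [ 491.5 -197.3    3.2] th 73.55 w 51.2 F [-0.9  0.3 -0.1] grip 0.0
(492.7, -197.1, 3.5, 73.57) -> [-1.1  0.5 -0.3] [-0.    0.02 -0.02]
```

>>> move_arm --increments '[-1,0.5,-0.5,0,0,0,40,-1,0.5,-0.5,0,0,0,25,-1,0.5,-0.5,0,0,0,10,-1,0.5,-0.5,0,0,0,0,-1,0.5,-0.5,0,0,0,0,-1,0.5,-0.5,0,0,0,0,-1,0.5,-0.5,0,0,0,0,-1,0.5,-0.5,0,0,0,0]' --squeeze 50

```text
time: 19.7
position: [0.4927, -0.197, 0.0039]
tool_rot: [[-0.959, 0.283, 0.001], [0.283, 0.959, -0.0], [-0.001, -0.0, -1.0]]
wrist_force: [0.3, 0.3, 6.5]
width: 0.0143
grip_force: 49.2
```

```bash
python3 - <<'E'
from h import *
way((492.7,-197.1,170,73.57))
E
```

```text
t 19.7 pos [ 492.7 -197.     3.9] th 73.56 w 14.3 F [0.3 0.3 6.5] grip 49.2
(492.7, -197.1, 170, 73.57) -> [-1.000e-01 -1.000e-01 -1.661e+02] [-0.    0.04 -0.01]
```

>>> move_arm --increments '[0,0,-6,0,0,0,0,0,0,-20,0,0,0,0,0,0,-44,0,0,0,0,0,0,-72,0,0,0,0,0,0,-100,0,0,0,0,0,0,-128,0,0,0,0,0,0,-152,0,0,0,0,0,0,-163,0,0,0,0,0,0,-166,0,0,0,0,0,0,-166,0,0,0,0]'

```text
time: 20.53
position: [0.4926, -0.1972, 0.1704]
tool_rot: [[-0.959, 0.283, 0.002], [0.283, 0.959, -0.001], [-0.002, -0.0, -1.0]]
wrist_force: [0.0, -0.0, -0.6]
width: 0.0142
grip_force: 49.1
```

```bash
python3 - <<'E'
from h import *
p,d,s=snap('wrist','w9')
C=cam('wrist',s);X=cloud(C,d)*1000;R=np.array(s['tool_rot']);T=(X-np.array(s['position'])*1000)@R  # tool coords
m=(p.max(2)<80)&(d>0)&(abs(T[...,1])<34)&(T[...,0]<-20)&(T[...,0]>-120)&(abs(T[...,2])<25)
P=T[m];print(len(P));r=cv2.minAreaRect(P[:,:2].astype(np.float32));print(r)
A=np.c_[P[:,:2],np.ones(len(P))];print(np.linalg.lstsq(A,P[:,2],rcond=None)[0],P.min(0),P.max(0))
way((490,-50,170,84),(484.4,102.5,170,94.05))
E
```

```text
947
((-39.36986541748047, -1.8816337585449219), (23.893667221069336, 39.83879470825195), 82.03534698486328)
[-3.56819031e-01 -7.10632952e-03 -1.77060819e+01] [-57.71377014 -12.80904592 -10.87946321] [-20.0089129   12.53406174   1.8986812 ]
t 20.58 pos [ 492.2 -197.   169.4] th 73.54 w 14.5 F [-0.7  0.5 -1.4] grip 49.1
(490, -50, 170, 84) -> [ 43.8 140.3  -0.6] [-0.000e+00  1.000e-02 -1.046e+01]
(484.4, 102.5, 170, 94.05) -> [ 21.5 151.1   0. ] [  0.     0.   -10.05]
```

View pics/w9.png

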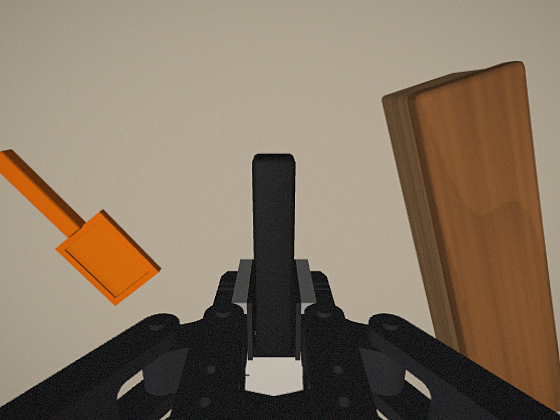

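The magnifier is held by its handle (252–296, 153–355), and the lens is hidden behind the gripper. I check level and offset from the handle's tail, and then travel.

```bash
cat >> h.py <<'E'
def tail(name):
    p,d,s=snap('wrist',name);C=cam('wrist',s);X=cloud(C,d)*1000;R=np.array(s['tool_rot']);T=(X-np.array(s['position'])*1000)@R
    m=(p.max(2)<90)&(d>0)&(abs(T[...,1])<12)&(T[...,0]>14)&(T[...,0]<70)&(T[...,2]<15)&(T[...,2]>-40)
    P=T[m];Q=P[P[:,0]<np.percentile(P[:,0],95)];a=np.linalg.lstsq(np.c_[Q[:,:2],np.ones(len(Q))],Q[:,2],rcond=None)[0]
    print(len(P),'slope deg',np.degrees(a[:2]).round(2),'z0',a[2].round(2),'rect',cv2.minAreaRect(P[abs(P[:,2]-P[:,:2]@a[:2]-a[2])<2][:,:2].astype(np.float32)),'xmax',np.percentile(P[:,0],99.5).round(1),'ymean',P[:,1].mean().round(2))
E
python3 - <<'E'
from h import *
tail('w10')
way()
E
```

```text
4332 slope deg [ 0.04 -0.07] z0 -9.32 rect ((33.74468994140625, -0.3392353057861328), (15.826265335083008, 39.49406433105469), 89.82014465332031) xmax 53.4 ymean -0.35
t 20.63 pos [ 492.  -196.9  168.8] th 73.55 w 14.1 F [-0.6  0.7 -2.1] grip 49.1
```

>>> move_arm --increments '[3,10,-0.6,0,0,-0.7,0,9,29,-0.6,0,0,-2.1,0,17,55,-0.6,0,0,-4.1,0,26,83,-0.6,0,0,-6.2,0,35,111,-0.6,0,0,-8.3,0,44,140,-0.6,0,0,-10.5,0]'

```text
time: 21.13
position: [0.4889, -0.0484, 0.169]
tool_rot: [[-0.995, 0.101, -0.002], [0.101, 0.995, 0.0], [0.002, 0.0, -1.0]]
wrist_force: [1.6, 0.2, -0.2]
width: 0.0144
grip_force: 49.0
```

>>> move_arm --increments '[4,28,0,0,0,-1.9,0,8,56,0,0,0,-3.8,0,12,84,0,0,0,-5.7,0,16,110,0,0,0,-7.5,0,19,132,0,0,0,-8.9,0,21,146,0,0,0,-9.8,0,21.5,151,0,0,0,-10.1,0,21.5,151,0,0,0,-10.1,0,21.5,151,0,0,0,-10.1,0,21.5,151,0,0,0,-10.1,0]'

```text
time: 21.97
position: [0.484, 0.1009, 0.1697]
tool_rot: [[-0.997, -0.071, -0.001], [-0.071, 0.997, -0.001], [0.001, -0.001, -1.0]]
wrist_force: [-0.3, 0.0, -1.3]
width: 0.0145
grip_force: 49.0
```

```bash
python3 - <<'E'
from h import *
tail('w11')
way((484.4,102.5,130,94.05))
E
```

```text
4355 slope deg [0.06 0.3 ] z0 -9.32 rect ((33.76033020019531, -0.35335350036621094), (39.50846481323242, 15.933045387268066), 0.05000951141119003) xmax 53.4 ymean -0.39
t 22.02 pos [484.1 100.8 169.8] th 94.03 w 14.7 F [ 0.2  0.3 -1.4] grip 49.0
(484.4, 102.5, 130, 94.05) -> [-0.5  1.7 39.8] [-0.04 -0.04 -0.02]
```

>>> move_arm --increments '[-0.4,0.8,6,0,0,0,0,-0.8,1.5,18,0,0,0,0,-0.8,1.5,34,0,0,0,0,-0.8,1.5,50,0,0,0,0,-0.8,1.5,63,0,0,0,0,-0.8,1.5,72,0,0,0,0,-0.8,1.5,76,0,0,0,0,-0.8,1.5,77,0,0,0,0,-0.8,1.5,77,0,0,0,0,-0.8,1.5,77,0,0,0,0]'

```text
time: 22.85
position: [0.4852, 0.1036, 0.0936]
tool_rot: [[-0.997, -0.072, 0.001], [-0.072, 0.997, 0.0], [-0.001, 0.0, -1.0]]
wrist_force: [-0.3, -0.2, -1.1]
width: 0.0143
grip_force: 49.0
```

```bash
python3 - <<'E'
from h import *
way((484.8,102.5,85,94.05))
E
```

```text
t 22.85 pos [485.2 103.6  93.6] th 94.13 w 14.3 F [-0.3 -0.2 -1.1] grip 49.0
(484.8, 102.5, 85, 94.05) -> [ 0.5 -1.1  8.6] [0.01 0.05 0.08]
```

>>> move_arm --increments '[0.5,-1,2,0,0,0.1,0,0.5,-1,5,0,0,0.1,0,0.5,-1,7.5,0,0,0.1,0,0.5,-1,8.5,0,0,0.1,0,0.5,-1,8.5,0,0,0.1,0,0.5,-1,8.5,0,0,0.1,0,0.5,-1,8.5,0,0,0.1,0,0.5,-1,8.5,0,0,0.1,0]'

```text
time: 23.52
position: [0.4846, 0.1027, 0.0847]
tool_rot: [[-0.998, -0.071, 0.0], [-0.071, 0.998, 0.0], [-0.0, 0.0, -1.0]]
wrist_force: [-0.3, -0.6, -1.8]
width: 0.0144
grip_force: 49.0
```

```bash
python3 - <<'E'
from h import *
way((484.8,102.5,85,94.05))
p,d,s=snap('scene','s1');snap('top','t1')
cv2.imwrite('pics/c1.png',np.hstack([cv2.resize(p[170:330,250:390],None,fx=2.8,fy=2.8,interpolation=cv2.INTER_CUBIC),cv2.resize(cv2.imread('pics/t1.png')[160:320,150:290],None,fx=2.8,fy=2.8,interpolation=cv2.INTER_CUBIC)]))
tail('w12');way((484.8,102.5,85,94.05))
E
```

```text
t 23.52 pos [484.6 102.7  84.7] th 94.05 w 14.4 F [-0.3 -0.6 -1.8] grip 49.0
(484.8, 102.5, 85, 94.05) -> [-0.2 -0.2 -0.3] [ 0.    0.01 -0.  ]
4351 slope deg [0.03 0.07] z0 -9.3 rect ((33.781898498535156, -0.3466486930847168), (39.55585861206055, 15.913366317749023), 0.060366351157426834) xmax 53.5 ymean -0.38
t 23.67 pos [484.5 102.7  84.7] th 94.05 w 14.6 F [ 0.2  0.3 -0.9] grip 49.0
(484.8, 102.5, 85, 94.05) -> [-0.2 -0.2 -0.3] [ 0.    0.01 -0.  ]
```

View pics/c1.png

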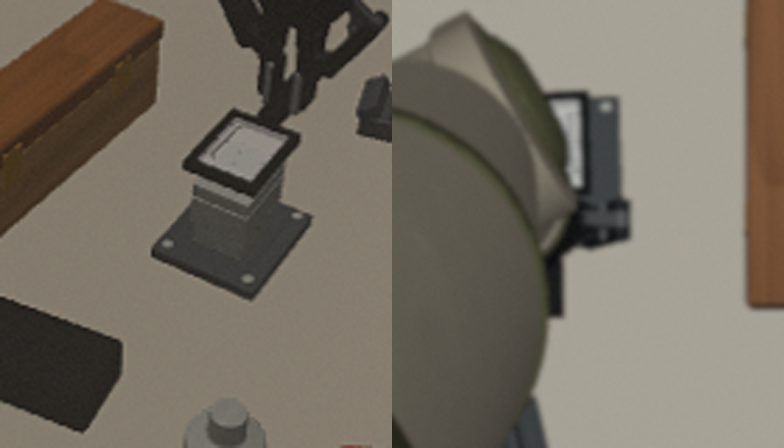

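The scene crop shows the magnifier (240,150) level and square above the pile, with a gap below it. It is settled within 0.3 mm of the target, so I hand in.

```bash
python3 -c "
from h import *
print(ctrl.finish_job())"
```

```text
the job is handed in; nothing more can be done
None
```

The spacer and then the test block are stacked squarely on the anvil, the magnifier is held level about 15 mm above the block with its lens centred, and the job was handed in at about 24 s.

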